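# Feed a lid and hold the tray sealer's dial at its third notch

## Task

Seal the next foil tray: swing the lid feeder's advance lever all the way to its stop and release it so that it springs back home. Then turn the tray sealer's spring-return dial, by its upright post, past the first two notches to the third (the longest rib) and keep holding it there with the fingers: it springs back if let go, so finish the program while still holding it. Leave the bottle, cup and bowl where they are.

Things in the scene. Friction and masses are not known exactly. Their poses are not given: they have to be found in the camera images.
- feeder: Lid feeder: fixed white box 260 x 160 mm, 70 mm high, the only one with a stack of foil lids between four short posts (lids to 120 mm, posts to 145 mm above the table, from 39 mm behind the lever's axis backwards). Origin on the table under the lever's axis; -x is its front, z up. Feeder and sealer stand side by side, either on the left, each turned up to 17 degrees.
- lever_axis (a point): Point on the upright turning axis of the feeder's advance lever, 125 mm above the table, level with the knob's middle.
- lever_knob (a point): Middle of the black upright knob at the lever's end: round, 18 mm across, from 94 to 144 mm above the table, this point at 125 mm, 80 mm from lever_axis. The flat steel arm under it is 14 mm wide, its top 94 mm above the table. Nothing else in front of the lid stack stands above 98 mm.
- lever (a joint): Angle of the advance lever, rad: 0 home, growing COUNTER-CLOCKWISE seen from above, firm stop at 1.15. At 0 the knob lies in front of the axis, 33 degrees to the +y side of the feeder's -x direction, and it sweeps across the front. A spring drives it home: about 2.3 N at the knob at 0, 4.4 N at the stop.
- sealer: Tray sealer: fixed bare steel console 180 x 200 mm, 88 mm high, with a press frame behind it (top 130 mm above the table, from 65 mm behind the dial's axis backwards). Origin on the table under the dial's axis; -x is its front, z up. On the console, in front of the dial, three raised black ribs mark the notches, the third the longest and widest.
- dial_axis (a point): Point on the upright turning axis of the sealer's dial, 135 mm above the table, level with dial_post.
- dial_post (a point): Middle of the grip part of the dial's black upright post: round, 16 mm across, standing on the white dial disc (144 mm across, its top 104 mm above the table) from 104 to 154 mm above the table; this point at 135 mm, 60 mm from dial_axis. A steel hub 36 mm across at the axis reaches 116 mm.
- dial (a joint): Angle of the dial, rad: 0 home, growing CLOCKWISE seen from above. Notches are felt at 0.4, 0.8 and 1.2 (post at the first, second, third rib); firm stop at 1.27. At 0 the post lies in front of the axis, 34 degrees to the -y side of the sealer's -x; it sweeps across the front. No notch holds it: a spring drives it back, 4 to 8 N at the post, 2 N more on leaving a notch.
- bottle: Loose amber bottle, 64 mm across, 190 mm high, origin under its centre. Bystander.
- cup: Loose white cup, 76 mm across, 90 mm high, origin under its centre. Bystander.
- bowl: Loose white bowl, 124 mm across, 55 mm high, origin under its centre. Bystander.

How it is judged (in metres and radians):
On the way, in this order (a step that is already met when the one before it is completed fails the run):
1. the advance lever is swung to its stop (value of joint lever above 1.07 rad), for 0.1 s.
2. the lever is released and back home, the dial still at home (value of joint lever below 0.08 rad and value of joint dial below 0.15 rad and contact force between lever and the arm below 0.2 N and contact force between lever and the fingers below 0.2 N), for 0.1 s.
3. the fingers hold the dial at its third notch (value of joint dial above 1.1 rad and contact force between dial and the fingers above 1.5 N), for 0.3 s.
At the end, for the whole second after the job is handed in: The fingers press on the dial (over 1.5 N) and hold it still at the third notch (joint over 1.1 rad; the notch is at 1.2, the stop at 1.27), and the advance lever is home (under 0.08 rad) (all of step 3 and velocity of joint dial between -0.1 and 0.1 rad/s and value of joint lever below 0.08 rad); the arm keeps its last pose, push and grip.
It fails at once if the bottle is shifted over 30 mm or tipped (distance of bottle from where it was at the start of the episode above 0.03 m or angle between bottle's own z axis and vertical above 0.4 rad).
It fails at once if the cup is shifted over 30 mm or tipped (distance of cup from where it was at the start of the episode above 0.03 m or angle between cup's own z axis and vertical above 0.4 rad).
It fails at once if the bowl is shifted over 30 mm or tipped (distance of bowl from where it was at the start of the episode above 0.03 m or angle between bowl's own z axis and vertical above 0.4 rad).
It also fails if it takes over 54 s, if anything falls off the work surface, if the arm or the gripper's body presses on something with over 40 N, if the wrist force passes 120 N, or if a joint passes its speed limit or range.

## Robot

A 6-joint arm with a two-finger parallel gripper is mounted at the origin on the work surface. World frame = base frame: x ahead of the robot, y to its left, z up, the work surface at z = 0. Lengths are in mm, angles in rad, forces in N, time in s.
With the tool pointing down it reaches from about 400 to 925 mm from the base axis. Payload 12.5 kg.
Tool frame: the origin (TCP) lies between the finger pads; the fingertips stand 25 mm ahead of it and the grasp point (between the pads) lies 6 mm ahead of it; z points along the fingers, y is the line along which they close (so a half turn about z gives the same grasp; the last joint's range is limited). The gripper opens to 95 mm and grips with 3 to 60 N. Pads are 20 mm wide; open, the fingers measure 119 mm over their backs; the gripper's body (75 mm by 180 mm) begins 59 mm behind the grasp point.
Start: joints at [1.037, 0.491, 1.559, -0, 1.092, -0.106], TCP at [259.279, 568.699, 239.661] pointing down, gripper open.
Joint ranges: [-3.1, 3.1], [-0.84, 2.19], [0.05, 2.79], [-1.13, 4.28], [0.06, 2.93], [-2.69, 2.69]. Speed limits (rad/s): [2.22, 2.22, 2.79, 3.14, 3.14, 3.14].

## Interface

Orientations are given as [roll, pitch, yaw] about the fixed x, y, z axes, in that order (R = Rz(yaw) Ry(pitch) Rx(roll)).
In Python, from cell import state, read_camera, job_done, cut_out gives the robot as it stands. The module is installed in compiled form; this text tells all that it offers.
- The arm moves only by the tool jog_arm, never from a script. Its argument "motion" is a list of rows, each a list of 2 entries, a list of its own where there are three numbers: the shift along the tool's x, y, z in mm, then the turn about the tool's z in rad. A call has 1 to 5 rows; each row is the pose to reach, as a shift and turn from the pose commanded when the call began, along the tool's axes at that moment; what a row does not reach only later rows make up. A row lasts 1/10 s, in which the tool goes at most 50 mm and 8.59 degrees, less where a joint would pass 70% of its speed; a pose out of reach is approached as far as the arm can. A call with a gripper value outside its range is refused whole. "grip" is the closure, from 0 (fully open) to 1 (shut), set as the call begins (left out, the last holds). The fingers move at their own pace and stop on an object; the grip force is fixed at half the most. Time passes only in rows, so rows that repeat a pose let the fingers close. It gives the time, the measured TCP pose, the force, the opening and the grip force at its end, in the units of the state.
- state(): the state, without advancing time (a new reading comes with each control period).
- read_camera(name): name is "side" or "top" or "wrist"; returns a dict with "img" (480x640x3 uint8, blue, green, red), "vertical_fov" (degrees; the focal length in pixels is half the picture's height over the tangent of half this angle, whatever the lens; pixels are square), "cx", "cy" (the principal point, pixels), "extrinsics" (4x4, takes a point from camera to world coordinates). Camera axes: x right, y up, looking along -z (the intrinsics and any distortion apply to the point x, -y, -z); pixel columns grow to the right and rows downward; lengths in mm; the calibration is good to about 2 mm. A picture is of the moment at which its call begins. There is no depth.
- job_done(): hands the job in; it is judged then, once.
Trained networks look in a picture, given as the dict that the camera call returned (one of the last four; its "shot" number tells which), for a name from the list of things; names that differ only in an ending like _2 or _b are one class to them, and where a whole thing is asked for, a point or a joint stands for the part that bears it (a point fixed in the world has none). Each returns a list of dicts, best first, with "p" (0 to 1); they miss things now and then, are a little off and sometimes report something else, mostly with a low value. They report only what shows in the picture. A call takes as long as a camera call.
- cut_out(name, picture): "region" (480x640 bool, what is visible of it) and "box" ([left, top, right, bottom] in pixels, round what is visible of it).
The state is a dict: "t": time; "joints": joint angles; "qvel": joint speeds; "tau": joint torques, N m; "eef_pos": TCP position; "tcp_rot": TCP orientation; "ft_force": force on the tool from outside, world axes, zero at the start; "moment": the same for the moment, N m; "opening": opening from 0.0 (shut) to 1.0 (fully open); "grip_force": force on a finger pad.
Only numpy, scipy, OpenCV 4.12 (cv2) and the standard library are available. Lean on these libraries where they do the work, as an engineer would, in place of code of your own. Each camera call takes 0.05 s, during which the arm holds its last target. There are 200 camera calls.

## Working session

There is one attempt and no reset: what is moved stays moved. The work goes in short steps, Python scripts to look and compute and a tool call to move; the robot and the scene stay as the last step left them, time stands still between calls to the robot, and variables do not carry over. Pictures are saved under pics/ and viewed, at most 10 in all, crops included, and the job is handed in when it is done.

Besides the shell and the picture viewer there is one more tool, called by a JSON object that holds its "fn" and its "kwargs", one argument or row to a line. jog_arm: Moves the arm, as the interface text tells. Its arguments: {"type":"object","properties":{"motion":{"type":"array"},"grip":{"type":"number"}},"required":["motion"]}

```bash
mkdir -p pics; cat > h.py <<'E'
import numpy as np, cv2
from cell import state, read_camera, job_done, cut_out
def K(p):
    f=240/np.tan(np.radians(p["vertical_fov"])/2); return f
def ray(p,u,v):
    f=K(p); d=np.array([(u-p["cx"])/f,-(v-p["cy"])/f,-1.]); E=np.array(p["extrinsics"]); return E[:3,3],E[:3,:3]@d
def onz(p,u,v,z):
    o,d=ray(p,u,v); return o+d*(z-o[2])/d[2]
def proj(p,X):
    E=np.array(p["extrinsics"]); c=E[:3,:3].T@(np.array(X)-E[:3,3]); f=K(p)
    return p["cx"]+f*c[0]/-c[2], p["cy"]-f*c[1]/-c[2]
E
python3 - <<'E'
from h import *
s=state(); print(s)
for n in("top","side"):
    p=read_camera(n); cv2.imwrite(f"pics/{n}0.png",p["img"])
    print(n,p.keys(),p["vertical_fov"],p["cx"],p["cy"],np.round(p["extrinsics"],3).tolist())
    for o in("lever_knob","dial_post","feeder","sealer","bottle","cup","bowl"):
        for r in cut_out(o,p)[:2]:
            m=np.argwhere(r["region"]); c=m.mean(0)[::-1]
            print(o,round(r["p"],2),r["box"],c.round(1),len(m))
E
```

```text
{'t': 0.0, 'joints': array([ 1.03735680e+00,  4.91545702e-01,  1.55947159e+00,  3.24343929e-05,
        1.09171075e+00, -1.05602317e-01]), 'qvel': array([-0.00231898, -0.00067295,  0.00056888, -0.00051451, -0.00032062,
        0.00031129]), 'tau': array([ 1.29396176e-05, -6.12652731e+01, -2.58181858e+01,  6.93122554e-02,
        4.81949584e-02, -1.28670167e-04]), 'eef_pos': array([259.17188251, 568.47907931, 239.06272406]), 'tcp_rot': array([-3.14046663e+00, -1.48281989e-04,  2.71374040e+00]), 'ft_force': array([ 0.18450507,  0.0911355 , -1.40079545]), 'moment': array([ 0.00374198,  0.01672447, -0.03296546]), 'grip_force': 0.0, 'opening': 1.0000606366615457}
top dict_keys(['img', 'vertical_fov', 'cx', 'cy', 'extrinsics', 'shot']) 55.582875255918346 306.76434856234624 233.18540681768366 [[-0.022, 0.991, -0.134, 348.279], [-1.0, -0.024, -0.012, -7.14], [-0.016, 0.133, 0.991, 1357.11], [0.0, 0.0, 0.0, 1.0]]
lever_knob 0.53 [214.3, 233.2, 242.6, 263.5] [229.6 246.9] 257
dial_post 0.64 [338.3, 201.4, 393.1, 252.9] [365. 226.] 2126
feeder 0.4 [324.2, 141.7, 403.6, 266.6] [365.1 205.9] 9294
[... 325 characters left out ...]
ov', 'cx', 'cy', 'extrinsics', 'shot']) 55.49937009774367 318.63578997396496 246.85630838072214 [[0.999, 0.038, -0.026, 497.036], [-0.045, 0.707, -0.706, -678.58], [-0.009, 0.707, 0.707, 794.445], [0.0, 0.0, 0.0, 1.0]]
lever_knob 0.56 [284.4, 163.5, 319.5, 202.2] [297.1 184.7] 304
dial_post 0.8 [291.0, 279.0, 367.2, 345.2] [330.6 311.5] 3880
dial_post 0.4 [278.0, 437.6, 324.4, 480.0] [300.8 461.8] 1488
feeder 0.71 [265.5, 160.7, 380.1, 243.4] [323.6 209.2] 7237
sealer 0.78 [265.1, 261.0, 468.7, 385.7] [366.8 326.5] 22285
bottle 0.78 [276.7, 433.2, 325.6, 477.5] [300.7 461.7] 1490
cup 0.75 [354.7, 457.0, 407.4, 480.0] [378.8 469.1] 982
bowl 0.96 [274.7, 138.7, 317.2, 172.1] [299.  153.7] 1081
```

View pics/top0.png

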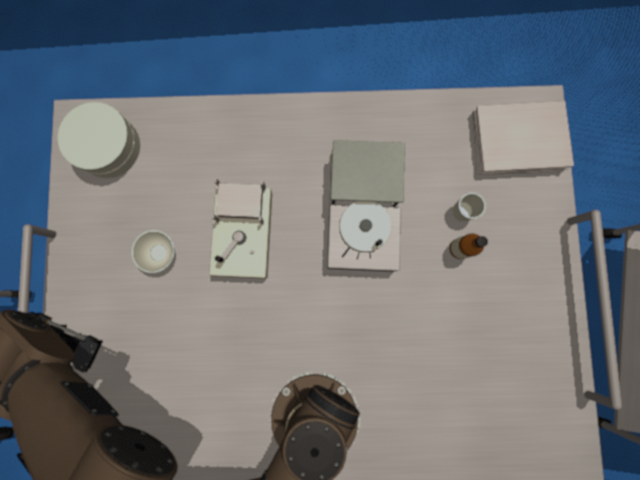

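View pics/side0.png

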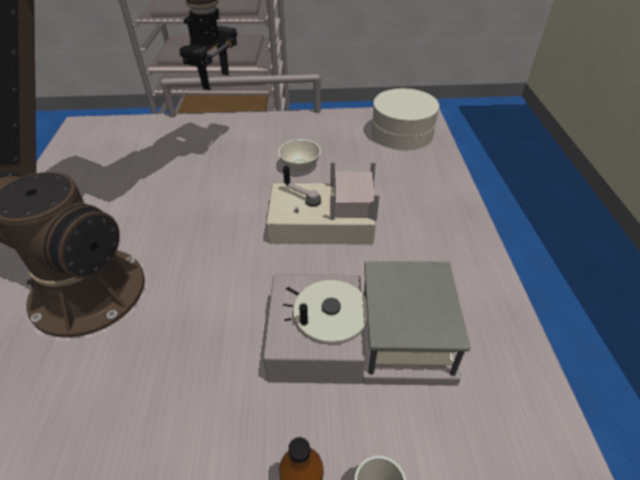

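The top view shows the feeder left (lever pivot ~(239,237), knob ~(220,258)), and the sealer right (hub ~(365,226), post ~(378,244)). The side view shows the knob at ~(287,175), pivot ~(313,198), hub ~(331,306) and post ~(304,314).

```bash
python3 - <<'E'
from h import *
t=cv2.imread("pics/top0.png"); s=cv2.imread("pics/side0.png")
def c(i,x,y): return cv2.resize(i[y:y+60,x:x+80],None,fx=5,fy=5,interpolation=cv2.INTER_CUBIC)
cv2.imwrite("pics/c.png",np.vstack([np.hstack([c(t,195,215),c(t,325,205)]),np.hstack([c(s,265,155),c(s,275,280)])]))
p=read_camera("top");q=read_camera("side")
for a,z in(((239,237),98),((220,258),144),((365,226),116),((378,244),154)): print("top",onz(p,*a,z).round(1))
for a,z in(((313,198),98),((287,168),144),((331,306),116),((304,307),154)): print("side",onz(q,*a,z).round(1))
E
```

```text
top [512.  198.2  98. ]
top [450.5 241.8 144. ]
top [ 531.8 -152.1  116. ]
top [ 477.1 -180.2  154. ]
side [516.2 184.1  98. ]
side [455.8 246.4 144. ]
side [ 537.6 -157.9  116. ]
side [ 487.9 -186.8  154. ]
```

View pics/c.png

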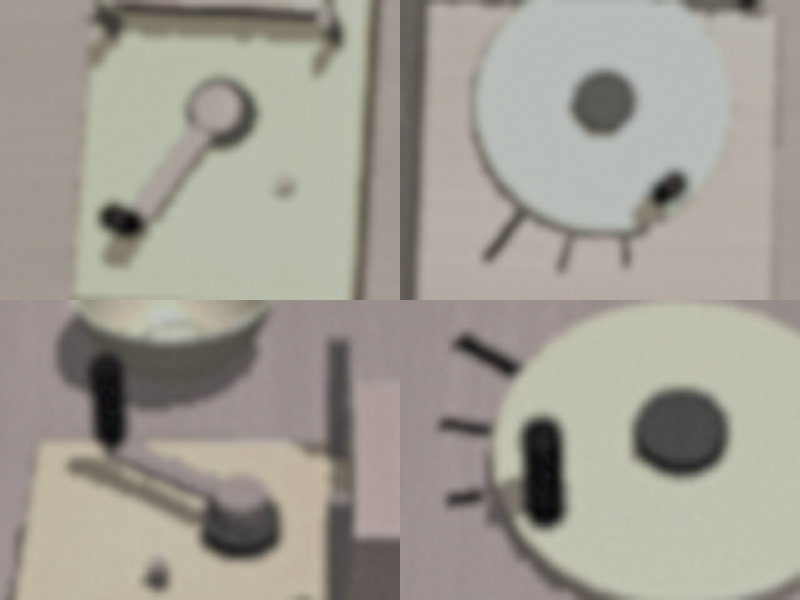

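The crop shows knob top ≈(217.6,257.8), pivot (238.6,236.2), hub (365.6,225.2) and post top (380.2,241.4) in the top view. In the side view they are at (286,168), (313,193.4), (331.2,305.6) and (303.6,305).

```bash
python3 - <<'E'
from h import *
p=read_camera("top");q=read_camera("side")
D={"piv":((238.6,236.2),(313,193.4),98),"knob":((217.6,257.8),(286,168),144),"hub":((365.6,225.2),(331.2,305.6),116),"post":((380.2,241.4),(303.6,305),154)}
M={}
for n,(a,b,z) in D.items():
    o1,d1=ray(p,*a);o2,d2=ray(q,*b)
    A=np.array([d1,-d2]).T; st=np.linalg.lstsq(A,o2-o1,rcond=None)[0]
    x1=o1+d1*st[0];x2=o2+d2*st[1]
    a_,b_=onz(p,*a,z),onz(q,*b,z); M[n]=(a_+b_)/2
    print(n,a_.round(1),b_.round(1),"tri",((x1+x2)/2).round(1),"gap",(x1-x2).round(1))
for i,j in(("knob","piv"),("post","hub")):
    d=(M[i]-M[j])[:2]; print(i,np.hypot(*d),np.degrees(np.arctan2(d[1],d[0])))
E
```

```text
piv [514.2 199.4  98. ] [516.8 201.9  98. ] tri [515.4 199.2  99.8] gap [-2.7 -0.3 -0.4]
knob [451.2 248.3 144. ] [453.4 246.5 144. ] tri [452.3 248.8 142.2] gap [-1.9 -0.2 -0.2]
hub [ 534.  -153.8  116. ] [ 538. -157.  116.] tri [ 536.4 -154.2  111.8] gap [-3.6 -0.4 -0.5]
post [ 483.9 -186.3  154. ] [ 487.3 -182.4  154. ] tri [ 485.4 -185.5  157.5] gap [-3.8 -0.5 -0.4]
knob 78.66083105513256 143.5097542152397
post 58.10707628849111 -150.15944688125035
```

```bash
cat >> h.py <<'E'
def go(x,y,z,yaw=None,pose=None):
    "shift in tool axes and turn to reach world target"
    s=state(); P=s["eef_pos"] if pose is None else np.array(pose[:3]); w=s["tcp_rot"][2] if pose is None else pose[3]
    d=np.array([x,y,z])-P; c,n=np.cos(w),np.sin(w)
    turn=0 if yaw is None else -((yaw-w+np.pi)%(2*np.pi)-np.pi)
    return [round(d[0]*c+d[1]*n,1),round(d[0]*n-d[1]*c,1),round(-d[2],1)],round(turn,3)
E
python3 - <<'E'
from h import *
print(go(452,247.5,239,np.radians(176.5)))
E
```

```text
([np.float64(-308.6), np.float64(-212.3), np.float64(0.7)], np.float64(-0.367))
```

{"fn": "jog_arm", "kwargs": {
  "motion": [
    [[-35,-24,0],-0.05],
    [[-75,-52,0],-0.1],
    [[-115,-79,0],-0.15],
    [[-155,-107,0],-0.2],
    [[-195,-134,0],-0.25]
  ]
}}

```text
t: 1.5
eef_pos: [381.7, 364.2, 239.8]
tcp_rot: [3.141, 0.0, 2.966]
ft_force: [0.4, 0.7, 0.2]
opening: 0.996
grip_force: 0.0
```

```bash
python3 - <<'E'
from h import *
print(go(452,247.5,239,np.radians(176.5)),state()["eef_pos"],state()["t"])
E
```

```text
([np.float64(-89.6), np.float64(-102.6), np.float64(0.8)], np.float64(-0.114)) [381.73001649 364.20099575 239.84611538] 1.5
```

{"fn": "jog_arm", "kwargs": {
  "motion": [
    [[-30,-34,0],-0.04],
    [[-60,-68,0],-0.08],
    [[-89.6,-102.6,0],-0.114],
    [[-89.6,-102.6,0],-0.114]
  ]
}}

```text
t: 1.9
eef_pos: [453.4, 245.4, 239.7]
tcp_rot: [-3.141, 0.001, 3.074]
ft_force: [-0.6, 0.0, 0.3]
opening: 0.999
grip_force: 0.0
```

```bash
python3 - <<'E'
from h import *
s=state();print(s["eef_pos"],s["tcp_rot"])
p=read_camera("wrist"); cv2.imwrite("pics/w1.png",p["img"]); print(np.round(p["extrinsics"],3).tolist(),p["vertical_fov"],p["cx"],p["cy"])
print(proj(p,[452.3,247.5,144]),proj(p,[515.5,200.2,98]),proj(p,[452.3,247.5,94]))
E
```

```text
[453.3949651  245.40779263 239.74421054] [-3.14129634e+00  8.39773550e-04  3.07441389e+00]
[[0.067, -0.961, -0.267, 378.235], [0.998, 0.065, 0.018, 250.85], [-0.0, -0.267, 0.964, 384.942], [0.0, 0.0, 0.0, 1.0]] 69.84948776536608 319.76697206219336 240.8549309179906
(np.float64(322.03648354691603), np.float64(250.39299261534924)) (np.float64(274.58781790349013), np.float64(304.8997447780977)) (np.float64(321.6791819583153), np.float64(233.55171621549857))
```

View pics/w1.png

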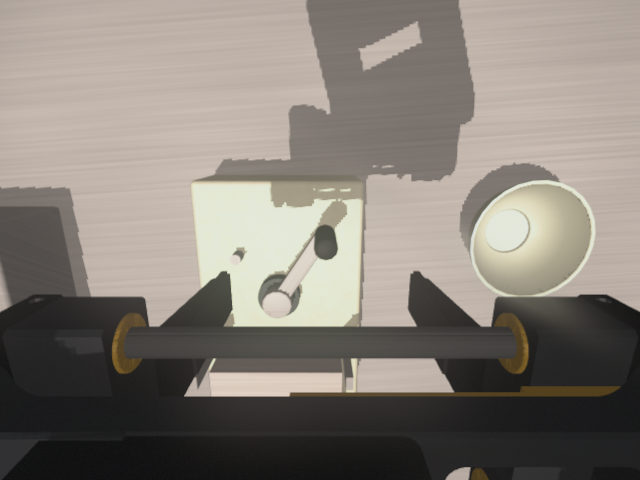

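The wrist view shows the knob top at ≈(325,247) and the pivot at ≈(277,303), within 3 px of my prediction. Only a small correction is needed: knob (451.5,248.5), pivot (515,201).

```bash
python3 - <<'E'
from h import *
print(go(451.5,248.5,131.5))
w=state()["tcp_rot"][2]
a=np.array([515,201]); P=[451.5,248.5,131.5,w]
for k in [.15,.3,.45,.6,.75,.9,1.05,1.15,1.19]:
    t=np.radians(143.3)+k; print(k,go(*(a+80*np.array([np.cos(t),np.sin(t)])),131.5,pose=P)[0])
E
```

```text
([np.float64(0.9), np.float64(1.3), np.float64(108.2)], 0)
0.15 [np.float64(6.4), np.float64(-10.3), np.float64(-0.0)]
0.3 [np.float64(10.5), np.float64(-21.5), np.float64(-0.0)]
0.45 [np.float64(12.8), np.float64(-33.3), np.float64(-0.0)]
0.6 [np.float64(13.4), np.float64(-45.3), np.float64(-0.0)]
0.75 [np.float64(12.2), np.float64(-57.2), np.float64(-0.0)]
0.9 [np.float64(9.2), np.float64(-68.8), np.float64(-0.0)]
1.05 [np.float64(4.5), np.float64(-79.8), np.float64(-0.0)]
1.15 [np.float64(0.5), np.float64(-86.7), np.float64(-0.0)]
1.19 [np.float64(-1.3), np.float64(-89.4), np.float64(-0.0)]
```

{"fn": "jog_arm", "kwargs": {
  "motion": [
    [[0.9,2,35],0],
    [[0.9,2,70],0],
    [[0.9,1.3,95],0],
    [[0.9,1.3,108],0],
    [[0.9,1.3,108],0]
  ]
}}

```text
t: 2.45
eef_pos: [449.2, 251.1, 130.1]
tcp_rot: [-3.14, -0.003, 3.079]
ft_force: [-0.1, -0.3, 0.6]
opening: 0.999
grip_force: 0.0
```

{"fn": "jog_arm", "kwargs": {
  "motion": [
    [[0,0,0],0],
    [[0,0,0],0],
    [[0,0,0],0],
    [[0,0,0],0],
    [[0,0,0],0]
  ],
  "grip": 1
}}

```text
t: 2.95
eef_pos: [450.4, 250.4, 132.0]
tcp_rot: [3.141, 0.001, 3.078]
ft_force: [0.2, 0.3, -0.4]
opening: 0.635
grip_force: 0.0
```

{"fn": "jog_arm", "kwargs": {
  "motion": [
    [[0,0,0],0],
    [[0,0,0],0],
    [[0,0,0],0],
    [[0,0,0],0],
    [[0,0,0],0]
  ]
}}

```text
t: 3.45
eef_pos: [450.3, 250.4, 131.6]
tcp_rot: [3.142, -0.0, 3.078]
ft_force: [0.9, -0.3, 0.3]
opening: 0.215
grip_force: 0.0
```

{"fn": "jog_arm", "kwargs": {
  "motion": [
    [[0,0,0],0],
    [[0,0,0],0],
    [[0,0,0],0],
    [[0,0,0],0],
    [[0,0,0],0]
  ]
}}

```text
t: 3.95
eef_pos: [450.3, 249.8, 131.6]
tcp_rot: [-3.141, -0.0, 3.078]
ft_force: [-0.2, -6.2, 0.8]
opening: 0.183
grip_force: 30.0
```

{"fn": "jog_arm", "kwargs": {
  "motion": [
    [[3,-5,0],0],
    [[6.4,-10.3,0],0],
    [[8.5,-16,0],0],
    [[10.5,-21.5,0],0],
    [[11.7,-27.5,0],0]
  ]
}}

```text
t: 4.45
eef_pos: [435.1, 224.2, 131.6]
tcp_rot: [3.141, -0.003, 3.078]
ft_force: [-7.8, 8.1, 3.2]
opening: 0.183
grip_force: 30.0
```

{"fn": "jog_arm", "kwargs": {
  "motion": [
    [[1.1,-5.8,0],0],
    [[1.6,-11.8,0],0],
    [[1.7,-17.8,0],0],
    [[1.2,-23.8,0],0],
    [[0.5,-29.7,0],0]
  ]
}}

```text
t: 4.95
eef_pos: [434.1, 194.4, 131.7]
tcp_rot: [3.141, -0.0, 3.078]
ft_force: [-2.4, 6.6, 2.0]
opening: 0.182
grip_force: 30.0
```

{"fn": "jog_arm", "kwargs": {
  "motion": [
    [[-1.4,-5.8,0],0],
    [[-3,-11.6,0],0],
    [[-5.2,-17.2,0],0],
    [[-7.7,-22.6,0],0],
    [[-10,-27,0],0]
  ]
}}

```text
t: 5.45
eef_pos: [442.5, 166.8, 131.9]
tcp_rot: [3.141, 0.0, 3.078]
ft_force: [-1.5, 8.2, 3.4]
opening: 0.18
grip_force: 30.0
```

{"fn": "jog_arm", "kwargs": {
  "motion": [
    [[-1.7,-2.5,0],0],
    [[-2.5,-4,0],0],
    [[-2.5,-4,0],0]
  ]
}}

```text
t: 5.75
eef_pos: [444.7, 162.7, 131.9]
tcp_rot: [3.141, 0.0, 3.078]
ft_force: [-2.4, 5.7, 5.3]
opening: 0.182
grip_force: 30.0
```

```bash
python3 - <<'E'
from h import *
s=state();d=s["eef_pos"][:2]-[515,201]; print(s["eef_pos"],s["ft_force"],np.hypot(*d),np.radians((np.degrees(np.arctan2(d[1],d[0]))%360)-143.3))
E
```

```text
[444.73356367 162.69713613 131.92308552] [-2.40480963  5.71061591  5.27399314] 80.02800419445414 1.1396161738238804
```

{"fn": "jog_arm", "kwargs": {
  "motion": [
    [[-1,-1.8,0],0],
    [[-2,-3.5,0],0],
    [[-2,-3.5,0],0]
  ]
}}

```text
t: 6.05
eef_pos: [445.3, 161.3, 131.9]
tcp_rot: [3.137, -0.002, 3.076]
ft_force: [-11.4, 32.1, 6.1]
opening: 0.185
grip_force: 30.0
```

{"fn": "jog_arm", "kwargs": {
  "motion": [
    [[0,0,0],0],
    [[0,0,0],0],
    [[0.5,1,0],0]
  ]
}}

```text
t: 6.35
eef_pos: [445.0, 161.9, 131.9]
tcp_rot: [3.139, -0.002, 3.077]
ft_force: [-6.9, 18.2, 5.5]
opening: 0.181
grip_force: 30.0
```

{"fn": "jog_arm", "kwargs": {
  "motion": [
    [[0,0,0],0],
    [[0,0,0],0],
    [[0,0,0],0],
    [[0,0,-40],0],
    [[0,0,-80],0]
  ],
  "grip": 0
}}

```text
t: 6.85
eef_pos: [446.0, 159.5, 212.0]
tcp_rot: [-3.141, -0.002, 3.078]
ft_force: [-0.1, -0.2, 0.4]
opening: 0.549
grip_force: 0.0
```

```bash
python3 - <<'E'
from h import *
p=read_camera("top"); i=p["img"][205:265,195:275]
q=read_camera("side"); j=q["img"][155:215,265:345]
cv2.imwrite("pics/c2.png",np.hstack([cv2.resize(k,None,fx=5,fy=5,interpolation=cv2.INTER_CUBIC) for k in(i,j)]))
s=state();print(s["t"],s["eef_pos"],s["tcp_rot"],s["ft_force"])
# dial approach
a=np.array([536,-155.3]);h=a+60*np.array([np.cos(np.radians(209.8)),np.sin(np.radians(209.8))]);print(h,go(*h,215,np.radians(175)))
E
```

```text
6.95 [448.03623967 159.93708877 215.66737392] [3.13971095 0.00730775 3.07770312] [ 0.46326554  0.41516216 -0.03472075]
[ 483.9340728  -185.11843766] ([np.float64(-57.9), np.float64(-342.1), np.float64(0.7)], np.float64(0.023))
```

View pics/c2.png

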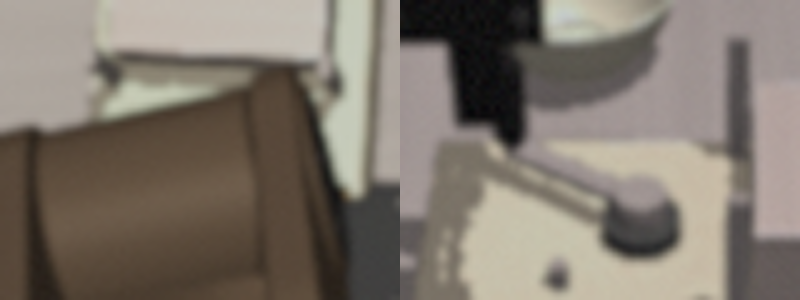

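The side crop shows the lever arm back in its original home direction. I'll move on to the dial, with the gripper fully opening on the way.

{"fn": "jog_arm", "kwargs": {
  "motion": [
    [[-7,-40,0],0],
    [[-14,-80,0],0],
    [[-21,-125,0],0],
    [[-29,-170,0],0],
    [[-36,-215,0],0]
  ]
}}

```text
t: 7.45
eef_pos: [468.3, -59.1, 211.1]
tcp_rot: [-3.142, 0.0, 3.078]
ft_force: [1.4, 0.1, 0.4]
opening: 0.989
grip_force: 0.0
```

{"fn": "jog_arm", "kwargs": {
  "motion": [
    [[-7,-42,0],0],
    [[-14,-84,0],0.01],
    [[-21,-125,0],0.023],
    [[-21.5,-127,0],0.023]
  ]
}}

```text
t: 7.85
eef_pos: [482.1, -189.3, 210.8]
tcp_rot: [-3.141, 0.0, 3.051]
ft_force: [0.6, -0.1, 0.4]
opening: 1.0
grip_force: 0.0
```

```bash
python3 - <<'E'
from h import *
s=state();print(s["t"],s["eef_pos"],s["tcp_rot"])
p=read_camera("wrist"); cv2.imwrite("pics/w2.png",p["img"])
print(proj(p,[484.5,-185,154]),proj(p,[536,-155.3,116]))
for x in ([484.5,-185,154],[536,-155.3,116]): print(np.subtract(proj(p,np.add(x,[1,0,0])),proj(p,x)),np.subtract(proj(p,np.add(x,[0,1,0])),proj(p,x)))
E
```

```text
7.85 [ 482.05288702 -189.33229206  210.75378574] [-3.14087646e+00  3.12369998e-04  3.05057663e+00]
(np.float64(326.50116458229866), np.float64(273.71815183919904)) (np.float64(369.72733679739906), np.float64(315.1694480369297))
[0.13673022 1.48971875] [ 1.59075344 -0.13593423]
[0.06783554 1.16964371] [ 1.2970644 -0.1066077]
```

View pics/w2.png

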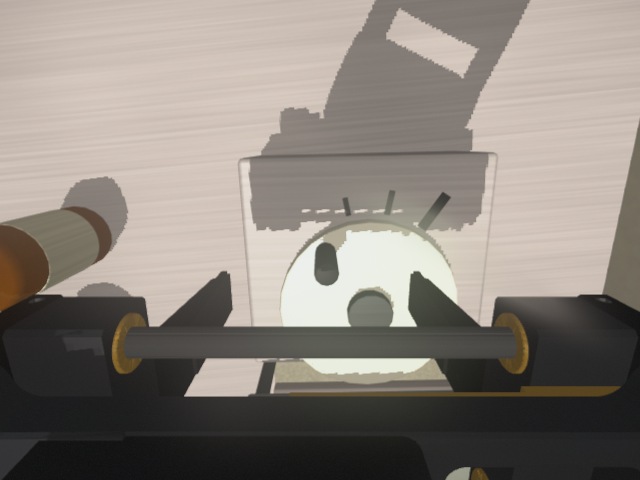

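The wrist view shows the post top at ≈(326,273), matching the prediction, and the hub at ≈(370,311). I'll descend and grip.

```bash
python3 - <<'E'
from h import *
print(go(483.7,-185,141.5))
w=state()["tcp_rot"][2]
a=np.array([535.3,-155.2]); t0=np.radians(209.8); P=[*(a+60*np.array([np.cos(t0),np.sin(t0)])),0,w]; print(P)
for k in np.arange(.1,1.26,.1).tolist()+[1.2,1.23,1.25]:
    t=t0-k; print(round(k,2),*go(*(a+60*np.array([np.cos(t),np.sin(t)])),0,pose=P)[0][:2])
E
```

```text
([np.float64(-1.8), np.float64(2.7), np.float64(69.2)], 0)
[np.float64(483.23407279786426), np.float64(-185.0184376616533), 0, np.float64(3.051325945936228)]
0.1 3.2 5.1
0.2 5.9 10.5
0.3 8.0 16.1
0.4 9.5 21.9
0.5 10.5 27.8
0.6 10.8 33.8
0.7 10.6 39.8
0.8 9.8 45.7
0.9 8.3 51.5
1.0 6.3 57.2
1.1 3.8 62.6
1.2 0.7 67.8
1.2 0.7 67.8
1.23 -0.3 69.2
1.25 -1.0 70.2
```

{"fn": "jog_arm", "kwargs": {
  "motion": [
    [[-1.8,3.5,25],0],
    [[-1.8,3.5,50],0],
    [[-1.8,3.5,68],0],
    [[-1.8,3.5,69],0],
    [[-1.8,3.5,69],0]
  ]
}}

```text
t: 8.4
eef_pos: [483.9, -181.1, 142.6]
tcp_rot: [3.141, -0.001, 3.056]
ft_force: [0.1, -0.6, -0.1]
opening: 1.001
grip_force: 0.0
```

{"fn": "jog_arm", "kwargs": {
  "motion": [
    [[0,0,0],0],
    [[0,0,0],0],
    [[0,0,0],0],
    [[0,0,0],0],
    [[0,0,0],0]
  ],
  "grip": 1
}}

```text
t: 8.9
eef_pos: [484.1, -181.9, 142.8]
tcp_rot: [-3.142, 0.0, 3.055]
ft_force: [-1.2, 0.6, 0.3]
opening: 0.634
grip_force: 0.0
```

{"fn": "jog_arm", "kwargs": {
  "motion": [
    [[0,0,0],0],
    [[0,0,0],0],
    [[0,0,0],0],
    [[0,0,0],0],
    [[0,0,0],0]
  ]
}}

```text
t: 9.4
eef_pos: [483.7, -182.2, 142.6]
tcp_rot: [-3.141, -0.001, 3.055]
ft_force: [-12.9, -14.0, 3.0]
opening: 0.219
grip_force: 7.4
```

{"fn": "jog_arm", "kwargs": {
  "motion": [
    [[0,0,0],0],
    [[0,0,0],0],
    [[0,0,0],0],
    [[0,0,0],0],
    [[0,0,0],0]
  ]
}}

```text
t: 9.9
eef_pos: [483.1, -182.9, 142.6]
tcp_rot: [-3.14, -0.002, 3.055]
ft_force: [-8.6, -10.5, 0.8]
opening: 0.162
grip_force: 30.0
```

{"fn": "jog_arm", "kwargs": {
  "motion": [
    [[2,3,0],0],
    [[5,8,0],0],
    [[7.5,13.6,0],0],
    [[9,19.4,0],0],
    [[10,25.3,0],0]
  ]
}}

```text
t: 10.4
eef_pos: [475.2, -156.9, 142.5]
tcp_rot: [-3.14, -0.002, 3.055]
ft_force: [-5.4, -13.7, -2.2]
opening: 0.161
grip_force: 30.0
```

{"fn": "jog_arm", "kwargs": {
  "motion": [
    [[0.3,6,0],0],
    [[0.1,12,0],0],
    [[-0.7,17.9,0],0],
    [[-2.2,23.7,0],0],
    [[-4.2,29.4,0],0]
  ]
}}

```text
t: 10.9
eef_pos: [482.7, -128.0, 142.5]
tcp_rot: [-3.14, -0.0, 3.055]
ft_force: [-3.3, -12.0, -2.5]
opening: 0.161
grip_force: 30.0
```

{"fn": "jog_arm", "kwargs": {
  "motion": [
    [[-1.2,2.7,0],0],
    [[-2.5,5.4,0],0],
    [[-4,8,0],0],
    [[-5.6,10.6,0],0],
    [[-5.6,10.6,0],0]
  ]
}}

```text
t: 11.4
eef_pos: [489.5, -117.7, 142.5]
tcp_rot: [-3.14, -0.0, 3.055]
ft_force: [-2.9, -9.7, -0.7]
opening: 0.16
grip_force: 30.0
```

```bash
python3 - <<'E'
from h import *
s=state();d=s["eef_pos"][:2]-[535.3,-155.2]; print(s["eef_pos"],s["ft_force"],np.hypot(*d),np.radians(209.8-np.degrees(np.arctan2(d[1],d[0]))%360))
E
```

```text
[ 489.45239741 -117.73592485  142.54704092] [-2.90581062 -9.72540579 -0.72774245] 59.20776630109739 1.20521540999343
```

{"fn": "jog_arm", "kwargs": {
  "motion": [
    [[-0.8,1.1,0],0],
    [[-1.4,2,0],0],
    [[-1.4,2,0],0]
  ]
}}

```text
t: 11.7
eef_pos: [490.9, -116.0, 142.6]
tcp_rot: [-3.14, -0.0, 3.055]
ft_force: [-3.3, -11.2, -0.2]
opening: 0.162
grip_force: 30.0
```

{"fn": "jog_arm", "kwargs": {
  "motion": [
    [[-0.8,1,0],0],
    [[-1.6,2,0],0],
    [[-1.6,2,0],0]
  ]
}}

```text
t: 12.0
eef_pos: [492.1, -114.6, 142.5]
tcp_rot: [-3.139, -0.001, 3.055]
ft_force: [-6.9, -15.4, -0.3]
opening: 0.161
grip_force: 30.0
```

{"fn": "jog_arm", "kwargs": {
  "motion": [
    [[0.8,-1,0],0],
    [[0.8,-1,0],0],
    [[0.8,-1,0],0],
    [[0.8,-1,0],0],
    [[0.8,-1,0],0]
  ]
}}

```text
t: 12.5
eef_pos: [491.8, -115.1, 142.6]
tcp_rot: [-3.14, -0.0, 3.055]
ft_force: [-3.5, -10.1, -1.4]
opening: 0.161
grip_force: 30.0
```

```bash
python3 - <<'E'
from h import *
p=read_camera("wrist")["img"]; q=read_camera("side")["img"]
cv2.imwrite("pics/f.png",np.hstack([cv2.resize(p,(400,300)),cv2.resize(q[150:390,200:520],(400,300))]))
s=state();print(s["eef_pos"],s["ft_force"],s["qvel"].round(3))
E
```

```text
[ 491.77311121 -115.07633327  142.56004852] [ -3.27062567 -10.5417893   -0.79707501] [ 0.001 -0.001 -0.     0.    -0.    -0.   ]
```

View pics/f.png

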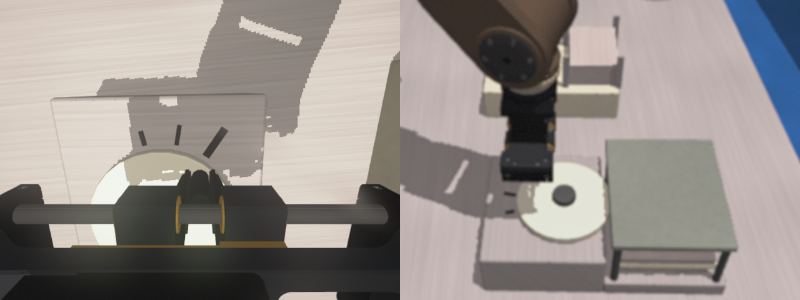

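The wrist view shows the post gripped at the third (widest) rib, around (205,175). The arm is still and the pull on it is steady, so I'm handing in.

```bash
python3 -c "
from cell import job_done; print(job_done())"
```

```text
the job is handed in; nothing more can be done
None
```

I swung the lever to its stop and released it, and it sprang back home. I then turned the dial to its third notch and handed the job in with the fingers still gripping the post; no verdict came back.

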